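# Put the gouge cases away in the tool safe and lock it

### The job

Closing up for the day: stack all the closed gouge cases lying on the bench squarely on top of one another in a single column, lying flat, on the cork pad in the open drawer of the grey tool safe, lined up with the pad, and only then push the drawer fully home until it seats at its detent, gently enough that the column stays square. After that slide the catch on top of the safe fully aside, press the lock button it uncovers all the way down, and slide the catch back over the button. Leave the tin and the flask where they are.

Things in the scene. Friction and masses are not known exactly. Their poses are not given: they have to be found in the camera images.
- case1: closed, flat wooden gouge case (pale wood, dark seam, brass clasp on one long side), 100 (x) x 60 (y) x 22 (z) mm, 0.13 to 0.25 kg; origin at the centre of its underside, z up (to its lid), x along its length. Absent in some runs
- case2: closed, flat wooden gouge case (pale wood, dark seam, brass clasp on one long side), 100 (x) x 60 (y) x 22 (z) mm, 0.13 to 0.25 kg; origin at the centre of its underside, z up (to its lid), x along its length. Absent in some runs
- case3: closed, flat wooden gouge case (pale wood, dark seam, brass clasp on one long side), 100 (x) x 60 (y) x 22 (z) mm, 0.13 to 0.25 kg; origin at the centre of its underside, z up (to its lid), x along its length. Absent in some runs
- case4: closed, flat wooden gouge case (pale wood, dark seam, brass clasp on one long side), 100 (x) x 60 (y) x 22 (z) mm, 0.13 to 0.25 kg; origin at the centre of its underside, z up (to its lid), x along its length. Absent in some runs
- safe: fixed grey steel tool safe with a clear plastic roof behind a steel strip, 250 (x) x 270 (y) x 140 (z) mm, origin at the centre of its underside. Its x points away from the robot, into the safe (the way the drawer is pushed shut), y to the left seen from the robot; its front face lies 125 mm before the origin. The drawer opening is 128 mm high, enough for a column of four cases (top 110 mm above the bench)
- pad (a point): centre of the top of the cork pad in the drawer, 22 mm above the bench; pad 100 (x) x 60 (y) x 4 mm, the outline of a case; axes as the safe. Drawer inside 190 long, 218 mm wide; floor 4 mm below the point, low side lips to 2 mm above it, rear wall to 31 mm; front panel 14 mm thick, inner face 80 mm before the point, top 100 mm above it. Moves with the drawer; drawer home: 45 mm before the safe's origin
- drawer_handle (a point): middle of the steel bar handle on the drawer's front (bar 100 mm long along y, about 10 mm thick, 35 mm in front of the panel, 100 mm above the bench); moves with the drawer; axes as the safe
- drawer (a joint): how far the drawer is open, m: 0 = home, starts 0.16 to 0.175, stop at 0.18. It stays where it is left (friction about 1.5 N); over the last 15 mm a spring roller first resists with 5 to 10 N, then, past 7 mm, draws it in and holds it at 0; a pull of 5 to 10 N on the handle opens it again
- button_top (a point): centre of the top of the round steel lock button on top of the safe, near its front edge (button 26 mm across, in a dark collar 42 mm across, standing 18 mm over the lock's base plate, 164 mm above the bench); axes as the safe
- button (a joint): lock button, m: 0 = up, 0.006 = fully down; sprung, 1.5 N at the start and 5 N at the bottom; it comes up again when let go
- catch_tab (a point): centre of the top of the black upright tab on the aluminium catch (a sliding hood 54 (x) x 46 (y) mm). The tab is 30 (x) x 12 (y) mm and stands 26 mm over the hood's top; its top is 52 mm over the lock's base plate, 198 mm above the bench. Moves with the catch; axes as the safe
- catch (a joint): the catch, m: 0 = covers the button (tab right above it), slides along the safe's +y to its stop at 0.065; stays where it is left, friction about 1.5 N
- tin: bystander: brass-coloured tin with a white lid, 72 mm across, 85 mm high, origin at the centre of its base
- flask: bystander: steel drinking flask with a black cap, 64 mm across, 160 mm high, origin at the centre of its base
Things that resemble listed ones, but are neither listed nor needed, are in the scene too. What is shaped like the case1 but blue, pink or purple is not meant.

How it is judged:
On the way, in this order (a step that is already met when the one before it is completed fails the run):
1. all the cases stand in one square column on the pad in the open drawer (x of case1 in the frame of pad between -0.008 and 0.008 m and y of case1 in the frame of pad between -0.008 and 0.008 m and z of case1 in the frame of pad between -0.005 and 0.115 m and angle between the x axis of each of case1, case2, case3, case4 and the x axis of pad, either way round below 0.12 rad and angle between the z axis of each of case1, case2, case3, case4 and the z axis of pad, either way round below 0.06 rad and linear speed of each of case1, case2, case3, case4 below 0.02 m/s and x of case2 in the frame of pad between -0.008 and 0.008 m and y of case2 in the frame of pad between -0.008 and 0.008 m and z of case2 in the frame of pad between -0.005 and 0.115 m and x of case3 in the frame of pad between -0.008 and 0.008 m and y of case3 in the frame of pad between -0.008 and 0.008 m and z of case3 in the frame of pad between -0.005 and 0.115 m and x of case4 in the frame of pad between -0.008 and 0.008 m and y of case4 in the frame of pad between -0.008 and 0.008 m and z of case4 in the frame of pad between -0.005 and 0.115 m and value of joint drawer above 0.1 m), for 0.2 s.
2. the drawer is home at its detent with the column still square (x of case1 in the frame of pad between -0.008 and 0.008 m and y of case1 in the frame of pad between -0.008 and 0.008 m and z of case1 in the frame of pad between -0.005 and 0.115 m and angle between the x axis of each of case1, case2, case3, case4 and the x axis of pad, either way round below 0.12 rad and angle between the z axis of each of case1, case2, case3, case4 and the z axis of pad, either way round below 0.06 rad and linear speed of each of case1, case2, case3, case4 below 0.02 m/s and x of case2 in the frame of pad between -0.008 and 0.008 m and y of case2 in the frame of pad between -0.008 and 0.008 m and z of case2 in the frame of pad between -0.005 and 0.115 m and x of case3 in the frame of pad between -0.008 and 0.008 m and y of case3 in the frame of pad between -0.008 and 0.008 m and z of case3 in the frame of pad between -0.005 and 0.115 m and x of case4 in the frame of pad between -0.008 and 0.008 m and y of case4 in the frame of pad between -0.008 and 0.008 m and z of case4 in the frame of pad between -0.005 and 0.115 m and value of joint drawer below 0.003 m), for 0.2 s.
3. with the drawer home, the catch is slid fully aside (value of joint catch above 0.058 m and value of joint drawer below 0.003 m), for 0.1 s.
4. the lock button is pressed down (value of joint button above 0.0045 m and value of joint drawer below 0.003 m), for 0.1 s.
5. the catch is slid back over the button (value of joint catch below 0.007 m and value of joint button below 0.001 m), for 0.1 s.
At the end, for the whole second after the job is handed in: Every case present lies in the drawer in one column on the pad: within 8 mm of the pad's centre along both axes, within 0.12 rad of its direction, flat within 0.06 rad (either way up), at rest; the drawer is within 3 mm of home, the catch within 7 mm of covering, the button up (all of step 2 and all of step 5); the robot touches nothing.
It fails at once if the tin or the flask is moved more than 3 cm (distance of any of tin, flask from where it was at the start of the episode above 0.03 m).
It fails at once if the lock button is pressed while the drawer is open (value of joint button above 0.004 m and value of joint drawer above 0.01 m).
Of case1, case2, case3, case4 only 3 to 4 are there at a start; the rules pass over those that are not, and their reading is None.
At some moment in a run one of case1, case2, case3, case4 may be knocked a few centimetres aside while the robot is not near it.
Once in a run the grip may slacken for a moment while it holds something.
It also fails if it takes over 210 s, if anything falls off the work surface, if the arm or the gripper's body presses on something with over 40 N, if the wrist force passes 120 N, or if a joint passes its speed limit or range.

### The arm

A 6-joint arm with a two-finger parallel gripper is mounted at the origin on the work surface. World frame = base frame: x ahead of the robot, y to its left, z up, the work surface at z = 0. Lengths are in m, angles in rad, forces in N, time in s.
With the tool pointing down it reaches from about 0.275 to 0.725 m from the base axis. Payload 5.6 kg.
Tool frame: the origin (TCP) lies between the finger pads; the fingertips stand 14 mm ahead of it and the grasp point (between the pads) lies 5 mm behind it (r.finger_overhang is the z of the fingertips in the tool frame, in m); z points along the fingers, y is the line along which they close (so a half turn about z gives the same grasp; the last joint's range is limited). The gripper opens to 85 mm and grips with 20 to 120 N. Pads are 22 mm wide; open, the fingers measure 114 mm over their backs; the gripper's body (76 mm by 85 mm) begins 54 mm behind the grasp point. The pads swing forward as they close: fully open they stand 13 mm farther back than shut.
Start: joints at [1.582, 0.255, 0.108, 0, -1.424, -0.285], TCP at [0.149, 0.53, 0.245] pointing down, gripper open.
Joint ranges: [-2.95, 2.95], [-1.21, 1.97], [-1.09, 1.5], [-2.87, 1.71], [-2.94, -0.07], [-3.05, 3.05]. Speed limits (rad/s): [2.57, 2.57, 3.14, 3.14, 3.14, 3.14].

### API

Orientations are given as a unit quaternion [w, x, y, z].
In Python, from station import r gives the robot as it stands. The module is installed in compiled form; this text tells all that it offers.
- The arm moves only by the tool servo_tool, never from a script. Its argument "commands" is a list of rows, each a list of 7 numbers: the shift along the tool's x, y, z in mm, then the turn, a rotation vector about the tool's x, y, z in degrees, then the finger opening in mm, from 0 to 85.4. In form: [[dx, dy, dz, rx, ry, rz, hand], ...]. A call has exactly 8 rows; each row shifts and turns the commanded pose from where the row before left it, along the tool's axes as they then stand; what a row does not reach is not made up. A row lasts 1/10 s, in which the tool goes at most 50 mm and 8.59 degrees, less where a joint would pass 70% of its speed; a pose out of reach is approached as far as the arm can. A call with a gripper value outside its range is refused whole. The fingers move at their own pace and stop on an object; the grip force is fixed at half the most. Time passes only in rows, so rows that do not move let the fingers close, or fill a call up. It gives the time, the measured TCP pose, the force, the opening and the grip force at its end, in the units of the state.
- r.get_state(): the state, without advancing time (a new reading comes with each control period).
- r.get_image(name): name is "side" or "top"; returns the picture (480x640x3 uint8, blue, green, red); there is no depth.
- r.calibration(name): a dict with "intrinsics" (3x3 intrinsics, pixels), "distortion" ([k1, k2, p1, p2, k3] as OpenCV has them; the pictures are not rectified), "cam_to_world" (4x4, takes a point from camera to world coordinates). Camera axes: x right, y up, looking along -z (the intrinsics and any distortion apply to the point x, -y, -z); pixel columns grow to the right and rows downward; lengths in m; the calibration is good to about 2 mm. A picture is of the moment at which its call begins. calibration takes no time and is no camera call.
- r.finish_job(): hands the job in; it is judged then, once.
The state is a dict: "time_s": time; "joints": joint angles; "dq": joint speeds; "joint_torque": joint torques, N m; "tcp_pos": TCP position; "eef_rot": TCP orientation; "contact_force": force on the tool from outside, world axes, zero at the start; "ft_torque": the same for the moment, N m; "gripper_width": finger opening in m; "grasp_force": force on a finger pad.
Only numpy, scipy, OpenCV 4.12 (cv2) and the standard library are available. Lean on these libraries where they do the work, as an engineer would, in place of code of your own. Each camera call takes 0.05 s, during which the arm holds its last target. There are 200 camera calls.

## Working session

There is one attempt and no reset: what is moved stays moved. The work goes in short steps, Python scripts to look and compute and a tool call to move; the robot and the scene stay as the last step left them, time stands still between calls to the robot, and variables do not carry over. Pictures are saved under pics/ and viewed, at most 14 in all, crops included, and the job is handed in when it is done.

Besides the shell and the picture viewer there is one more tool, called after ">>>" as a command line: name --pt "numbers of a row" for each row, then --argument value for the rest. servo_tool: Moves the arm, as the interface text tells. Its arguments: {"type":"object","properties":{"commands":{"type":"array"}},"required":["commands"]}

```bash
mkdir -p pics; ls; python3 - <<'E'
from station import r
import cv2
print(r.get_state())
for n in("top","side"):
    cv2.imwrite(f"pics/{n}0.png",r.get_image(n)); print(n,r.calibration(n))
E
```

```text
pics
{'time_s': 0.0, 'joints': array([ 1.58161961e+00,  2.55764743e-01,  1.06957908e-01, -5.04440114e-04,
       -1.42389989e+00, -2.84607236e-01]), 'dq': array([ 0.0005353 ,  0.00019324, -0.00076767, -0.00086279,  0.00098142,
        0.00037226]), 'joint_torque': array([-2.62297690e-04, -3.86631453e+01,  2.37940013e+01,  5.36483914e+00,
       -6.08556598e-03, -9.12176233e-06]), 'tcp_pos': array([0.1485089 , 0.52906186, 0.24436343]), 'eef_rot': array([ 9.81511198e-04,  9.90639362e-01, -1.36501572e-01, -1.06166959e-04]), 'contact_force': array([-0.1554671 , -0.45365477, -0.20716912]), 'ft_torque': array([ 0.01156169, -0.02877643,  0.00308623]), 'grasp_force': 0.0, 'gripper_width': 0.08578403584880315}
top {'intrinsics': array([[581.17249198,   0.        , 326.11553496],
       [  0.        , 581.17249198, 225.24206705],
       [  0.        ,   0.        ,   1.        ]]), 'distortion': array([0.024149, 0.      , 0.      , 0.      , 0.      ]), 'cam_to_world': array([[ 0.12901854,  0.96679706, -0.2205848 ,  0.20777435],
       [-0.99162675,  0.12702512, -0.02325964,  0.03731531],
       [ 0.00553246,  0.22173871,  0.97509042,  1.57278548],
       [ 0.        ,  0.        ,  0.        ,  1.        ]])}
side {'intrinsics': array([[442.73099995,   0.        , 317.5215695 ],
       [  0.        , 442.73099995, 236.79973039],
       [  0.        ,   0.        ,   1.        ]]), 'distortion': array([-0.04805623,  0.        ,  0.        ,  0.        ,  0.        ]), 'cam_to_world': array([[ 0.75775966,  0.34566117, -0.55346062, -0.03812026],
       [-0.65221257,  0.3745955 , -0.65901211, -0.59093266],
       [-0.02047104,  0.86034677,  0.50929792,  0.65321238],
       [ 0.        ,  0.        ,  0.        ,  1.        ]])}
```

View pics/top0.png

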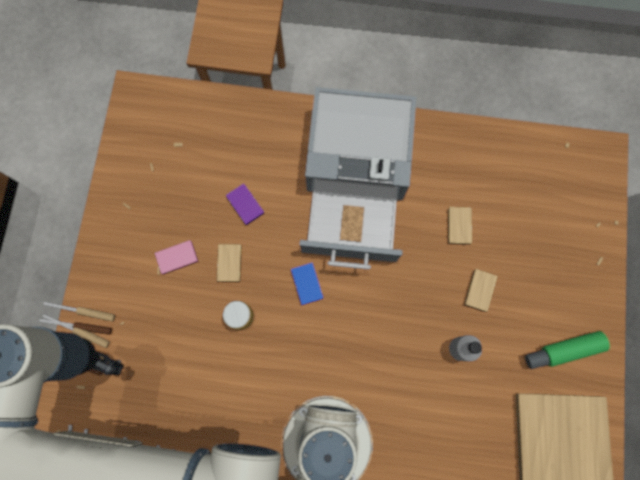

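View pics/side0.png

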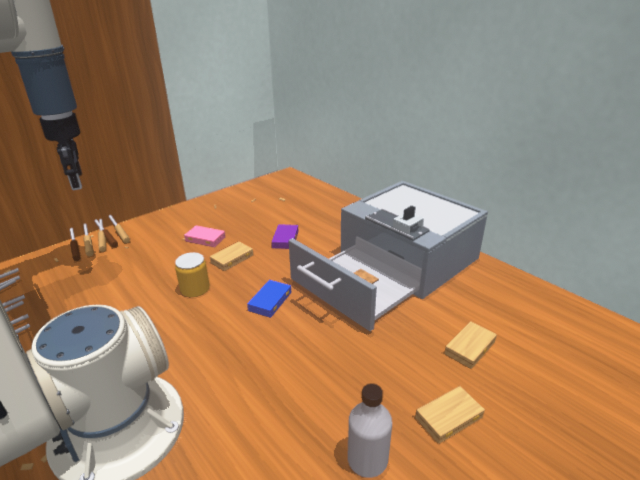

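Top view shows the candidates. Pale wood cases are at (229,263), (460,225) and (481,290). The lookalikes are blue (307,284), pink (176,257) and purple (245,204), plus the large wooden board (565,440). I take the three pale ones. The tin is at (237,315) and the flask at (466,348). The open drawer's cork pad is at (351,223), and the safe's catch tab is at (380,166).

```bash
cat > h.py <<'E'
from station import r
import cv2, numpy as np
from scipy.spatial.transform import Rotation as R
def cast(n,px,z):
    c=r.calibration(n); p=cv2.undistortPoints(np.float64(px).reshape(-1,1,2),c["intrinsics"],c["distortion"])[:,0]
    M=c["cam_to_world"]; d=np.c_[p[:,0],-p[:,1],-np.ones(len(p))]@M[:3,:3].T; o=M[:3,3]
    return o+d*((z-o[2])/d[:,2])[:,None]
def proj(n,P):
    c=r.calibration(n); M=np.linalg.inv(c["cam_to_world"]); q=np.float64(P).reshape(-1,3)@M[:3,:3].T+M[:3,3]
    q=q*[1,-1,-1]
    return cv2.projectPoints(q,np.zeros(3),np.zeros(3),c["intrinsics"],c["distortion"])[0][:,0]
def rect(n,mask,z,amin=150,amax=4000):
    out=[]
    for k in cv2.findContours(mask,cv2.RETR_EXTERNAL,cv2.CHAIN_APPROX_NONE)[0]:
        if not amin<cv2.contourArea(k)<amax: continue
        w=cast(n,k.reshape(-1,2),z)[:,:2]*1000
        (cx,cy),(a,b),t=cv2.minAreaRect(w.astype(np.float32))
        if a<b: a,b,t=b,a,t+90
        m=cv2.moments(k); out.append(((m["m10"]/m["m00"],m["m01"]/m["m00"]),(cx,cy),(a,b),(t+90)%180-90))
    return out
E
python3 - <<'E'
from h import *
im=cv2.imread("pics/top0.png"); h=cv2.cvtColor(im,cv2.COLOR_BGR2HSV)
for p in [(229,263),(460,225),(481,290),(351,223),(352,215),(420,250),(229,245),(300,320),(565,440),(380,166),(330,165)]: print(p,im[p[1],p[0]],h[p[1],p[0]])
a=im[195:320,205:335]; b=im[195:320,430:510]; c=im[80:275,290:425]
cv2.imwrite("pics/c1.png",np.hstack([cv2.resize(a,(416,400),interpolation=0),cv2.resize(b,(256,400),interpolation=0)]))
cv2.imwrite("pics/c2.png",cv2.resize(c,None,fx=3,fy=3,interpolation=cv2.INTER_CUBIC))
E
```

```text
(229, 263) [122 162 185] [ 19  87 185]
(460, 225) [123 162 185] [ 19  85 185]
(481, 290) [122 161 185] [ 19  87 185]
(351, 223) [ 96 132 162] [ 16 104 162]
(352, 215) [101 139 168] [ 17 102 168]
(420, 250) [ 75 114 156] [ 14 132 156]
(229, 245) [119 158 183] [ 18  89 183]
(300, 320) [ 78 118 163] [ 14 133 163]
(565, 440) [120 158 181] [ 19  86 181]
(380, 166) [46 45 42] [98 22 46]
(330, 165) [145 142 135] [ 99  18 145]
```

View pics/c1.png

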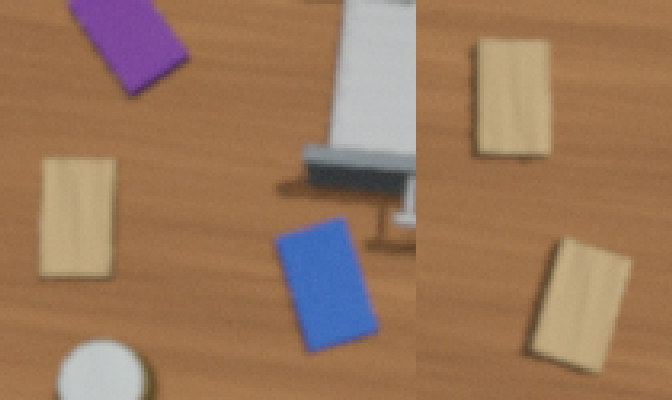

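View pics/c2.png

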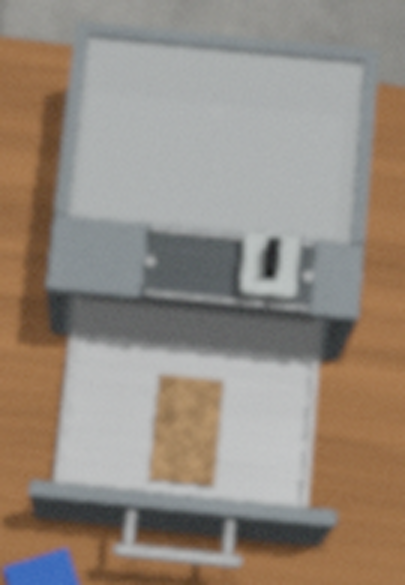

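The crops confirm three pale cases with no lookalikes among them. The cork pad is fully visible, and the black tab sits on the catch at crop (270,258), which is top px (380,166).

```bash
cat >> h.py <<'E'
def cases(im,z=.022):
    h=cv2.cvtColor(cv2.GaussianBlur(im,(3,3),0),cv2.COLOR_BGR2HSV)
    return rect("top",cv2.inRange(h,(16,60,173),(24,110,255)),z,300,2000)
E
python3 - <<'E'
from h import *
im=cv2.imread("pics/top0.png"); h=cv2.cvtColor(im,cv2.COLOR_BGR2HSV)
print("cases"); [print(np.round(np.hstack([x for x in c]),1)) for c in cases(im)]
m=cv2.inRange(h,(10,75,60),(25,255,255)); q=np.zeros_like(m); q[197:243,330:376]=m[197:243,330:376]
print("pad"); [print(np.round(np.hstack(c),1)) for c in rect("top",q,.022)]
m=cv2.inRange(h,(0,0,0),(180,255,75)); q=np.zeros_like(m); q[155:178,371:390]=m[155:178,371:390]
print("tab"); [print(np.round(np.hstack(c),1)) for c in rect("top",q,.198,5)]
m=cv2.inRange(h,(0,0,175),(180,40,255)); q=np.zeros_like(m); q[155:182,366:393]=m[155:182,366:393]
print("hood"); [print(np.round(np.hstack(c),1)) for c in rect("top",q,.172,5)]
# safe front strip & panel lines from crop c2 px
g=lambda p,z:cast("top",np.float64(p)/3+[290,80],z)[:,:2]*1000
print("safe top back edge",g([(85,30),(378,52)],.14),"front edge",g([(48,290),(358,318)],.14))
print("panel front top edge",g([(32,497),(335,524)],.122)); print("handle",g([(115,548),(240,562)],.105))
si=cv2.imread("pics/side0.png"); cv2.imwrite("pics/s2.png",cv2.resize(si[170:340,280:490],None,fx=3.5,fy=3.5,interpolation=cv2.INTER_CUBIC))
E
```

```text
cases
[ 481.8  289.5  438.4 -360.4   96.2   57.7  -11.6]
[228.2 261.9 423.8 323.2  92.6  57.4   7.5]
[ 460.9  224.4  610.2 -290.1   97.8   57.1    4.2]
pad
[351.6 223.1 574.    6.   94.4  54.3   1.3]
tab
[379.8 166.3 687.  -41.7  28.8   7.4   6.2]
hood
[380.  165.3 695.1 -45.2  61.   58.4 -82.5]
safe top back edge [[ 895.82331114  139.762277  ]
 [ 908.92547797 -120.4833386 ]] front edge [[ 652.41333284  139.43319247]
 [ 662.23507281 -127.08119969]]
panel front top edge [[ 474.8168226   129.12480944]
 [ 485.13216026 -127.5734294 ]]
handle [[443.40777954  54.07533044]
 [445.29632269 -52.75513496]]
```

View pics/s2.png

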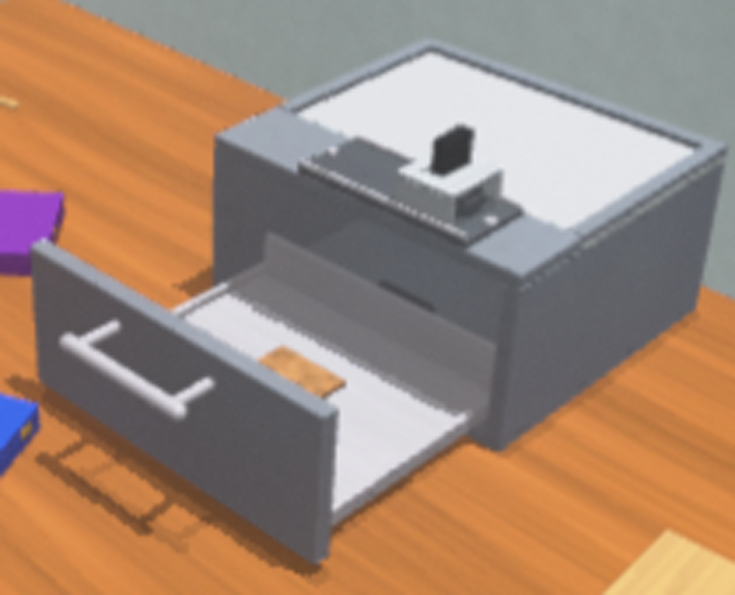

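The side crop shows the open drawer with the cork pad, the handle, and the black tab on the catch at crop (452,150). I'll refine yaw with second moments, which are more robust than minAreaRect at this resolution.

```bash
cat >> h.py <<'E'
def mom(mask,z,n="top"):
    y,x=np.nonzero(mask); w=cast(n,np.c_[x,y],z)[:,:2]*1000; c=w.mean(0)
    e,v=np.linalg.eigh(np.cov((w-c).T)); a=v[:,1]; return c,(np.degrees(np.arctan2(a[1],a[0]))+90)%180-90,np.sqrt(12*e)[::-1]
def box(mask,x0,y0,x1,y1):
    q=np.zeros_like(mask); q[y0:y1,x0:x1]=mask[y0:y1,x0:x1]; return q
def casemoms(im,z=.022):
    h=cv2.cvtColor(cv2.GaussianBlur(im,(3,3),0),cv2.COLOR_BGR2HSV); m=cv2.inRange(h,(16,60,170),(24,112,255))
    n,l,s,c=cv2.connectedComponentsWithStats(m)
    for i in range(1,n):
        if 400<s[i,4]<1500: a=mom(l==i,z); print("case",np.round(c[i]),np.round(np.r_[a[0],a[1],a[2]],1))
E
python3 - <<'E'
from h import *
im=cv2.imread("pics/top0.png"); h=cv2.cvtColor(im,cv2.COLOR_BGR2HSV); casemoms(im)
p=mom(box(cv2.inRange(h,(8,60,60),(28,255,255)),330,197,376,243),.022); print("pad",p)
print("overhang",r.finger_overhang)
si=cv2.imread("pics/side0.png"); hs=cv2.cvtColor(si,cv2.COLOR_BGR2HSV)
m=box(cv2.inRange(hs,(0,0,0),(180,255,70)),398,200,422,225); ys,xs=np.nonzero(m); print("side tab px",xs.min(),xs.max(),ys.min(),ys.max(),xs.mean(),ys.mean())
for P in [(.687,-.042),(.690,-.042),(.687,-.038)]:
    b=np.array([[P[0]+i,P[1]+j,z] for i in(-.015,.015) for j in(-.006,.006) for z in(.172,.198)]); q=proj("side",b); t=proj("top",b)
    print(P,q.min(0).round(1),q.max(0).round(1),t.min(0).round(1),t.max(0).round(1))
m=box(cv2.inRange(h,(0,0,0),(180,255,75)),371,155,390,178); ys,xs=np.nonzero(m); print("top tab px",xs.min(),xs.max(),ys.min(),ys.max())
E
```

```text
case [461. 224.] [ 609.3 -290.8    2.8   97.6   58.8]
case [228. 262.] [424.9 323.3   9.2  96.7  57.3]
case [482. 289.] [ 439.  -360.3  -10.8   97.4   57.7]
pad (array([573.62652982,   5.66697803]), np.float64(1.4986833768640224), array([96.38443969, 55.88320636]))
overhang 0.014
side tab px 404 413 207 218 408.65060240963857 212.89156626506025
(0.687, -0.042) [399.4 205.2] [413.  221.3] [375.6 159.5] [382.7 174.7]
(0.69, -0.042) [400.3 204.8] [413.8 220.9] [375.7 158.4] [382.8 173.6]
(0.687, -0.038) [398.1 204.6] [411.6 220.7] [374.  159.3] [381.1 174.5]
top tab px 378 381 160 171
```

>>> servo_tool --pt "0 0 0 0 0 -7.7 85" --pt "0 0 0 0 0 -7.7 85" --pt "0 0 0 0 0 -7.6 85" --pt "32 32 12 0 0 0 85" --pt "32 32 12 0 0 0 85" --pt "32 32 12 0 0 0 85" --pt "32 32 12 0 0 0 85" --pt "32 32 12 0 0 0 85"

```text
time_s: 0.9
tcp_pos: [0.3287, 0.3897, 0.1846]
eef_rot: [0.0, 0.998, 0.064, -0.0]
contact_force: [0.2, 0.5, -0.7]
gripper_width: 0.0851
grasp_force: 0.0
```

>>> servo_tool --pt "0 0 0 0 0 -1.2 85" --pt "28.3 26.7 20 0 0 0 85" --pt "28.3 26.7 20 0 0 0 85" --pt "28.3 26.6 20 0 0 0 85" --pt "0 0 30 0 0 0 85" --pt "0 0 30 0 0 0 85" --pt "0 0 28 0 0 0 85" --pt "0 0 0 0 0 0 85"

```text
time_s: 1.7
tcp_pos: [0.4213, 0.3224, 0.0335]
eef_rot: [0.003, 0.997, 0.074, -0.003]
contact_force: [-0.2, 0.3, 0.4]
gripper_width: 0.0852
grasp_force: 0.0
```

```bash
python3 - <<'E'
from h import *
s=r.get_state(); print(s["tcp_pos"],s["contact_force"]); im=r.get_image("side"); cv2.imwrite("pics/s3.png",cv2.resize(im[170:300,150:310],None,fx=4,fy=4))
casemoms(r.get_image("top"))
E
```

```text
[0.42126794 0.32235347 0.03347194] [-0.1571574   0.33831746  0.37957715]
case [461. 224.] [ 609.3 -290.9    2.8   97.5   58. ]
case [482. 289.] [ 438.8 -360.3  -11.    97.    57.7]
```

View pics/s3.png

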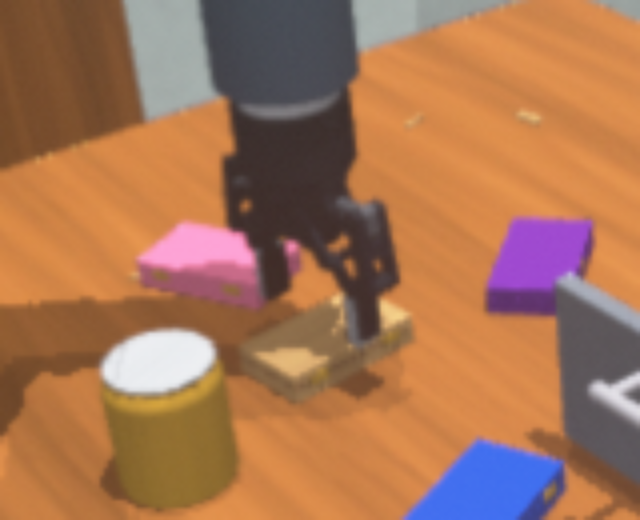

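The fingers straddle the case along its long sides at crop (330,340), clear of the tin. I'll descend and grip.

>>> servo_tool --pt "3 0 9 0 0 0 85" --pt "0 0 9 0 0 0 85" --pt "0 0 0 0 0 0 85" --pt "0 0 0 0 0 0 50" --pt "0 0 0 0 0 0 50" --pt "0 0 0 0 0 0 50" --pt "0 0 0 0 0 0 50" --pt "0 0 0 0 0 0 50"

```text
time_s: 2.6
tcp_pos: [0.4269, 0.3255, 0.0201]
eef_rot: [-0.0, 0.997, 0.074, 0.001]
contact_force: [-1.0, -0.4, 5.2]
gripper_width: 0.0585
grasp_force: 65.7
```

>>> servo_tool --pt "0 0 -10 0 0 0 50" --pt "0 0 -30 0 0 0 50" --pt "0 0 -40 0 0 0 50" --pt "0 0 -40 0 0 0 50" --pt "0 0 -40 0 0 0 50" --pt "0 0 -20 0 0 6.5 50" --pt "0 0 0 0 0 0 50" --pt "0 0 0 0 0 0 50"

```text
time_s: 3.4
tcp_pos: [0.4259, 0.3248, 0.1986]
eef_rot: [0.0, 1.0, 0.018, -0.001]
contact_force: [-0.3, -0.4, -2.3]
gripper_width: 0.0585
grasp_force: 65.3
```

>>> servo_tool --pt "14 34 0 0 0 0 50" --pt "17 40 0 0 0 0 50" --pt "18 43 0 0 0 0 50" --pt "18 43 0 0 0 0 50" --pt "18 43 0 0 0 0 50" --pt "18 43 0 0 0 0 50" --pt "18 42 0 0 0 0 50" --pt "17 37 0 0 0 0 50"

```text
time_s: 4.2
tcp_pos: [0.5752, 0.0029, 0.197]
eef_rot: [0.0, 1.0, 0.018, -0.002]
contact_force: [0.6, 0.7, -2.6]
gripper_width: 0.0584
grasp_force: 65.3
```

>>> servo_tool --pt "0 0 0 0 0 0 50" --pt "0 0 0 0 0 0 50" --pt "0 0 0 0 0 0 50" --pt "0 0 0 0 0 0 50" --pt "0 0 0 0 0 0 50" --pt "0 0 0 0 0 0 50" --pt "0 0 0 0 0 0 50" --pt "0 0 0 0 0 0 50"

```text
time_s: 5.0
tcp_pos: [0.5758, 0.0053, 0.1994]
eef_rot: [-0.0, 1.0, 0.018, 0.0]
contact_force: [0.7, 0.6, -2.0]
gripper_width: 0.0592
grasp_force: 42.8
```

>>> servo_tool --pt "0 0 20 0 0 0 50" --pt "0 0 35 0 0 0 50" --pt "0 0 35 0 0 0 50" --pt "0 0 35 0 0 0 50" --pt "0 0 20 0 0 0 50" --pt "0 0 8 0 0 0 50" --pt "0 0 0 0 0 0 50" --pt "0 0 0 0 0 0 50"

```text
time_s: 5.8
tcp_pos: [0.577, 0.0053, 0.0477]
eef_rot: [-0.0, 1.0, 0.018, 0.001]
contact_force: [-0.2, -1.4, -2.0]
gripper_width: 0.0582
grasp_force: 70.5
```

```bash
python3 - <<'E'
from h import *
print(r.get_state()["grasp_force"])
im=r.get_image("side"); cv2.imwrite("pics/s4.png",cv2.resize(im[170:330,280:450],None,fx=3.5,fy=3.5))
E
```

```text
70.5184006690979
```

View pics/s4.png

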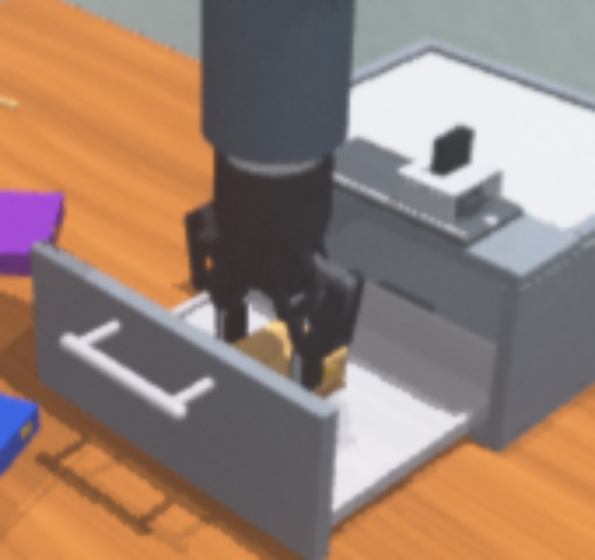

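The case is held over the pad at crop (280,355). I'll lower it until it makes contact.

>>> servo_tool --pt "0 0 1.5 0 0 0 50" --pt "0 0 1.5 0 0 0 50" --pt "0 0 1 0 0 0 50" --pt "0 0 0 0 0 0 50" --pt "0 0 0 0 0 0 50" --pt "0 0 0 0 0 0 50" --pt "0 0 0 0 0 0 50" --pt "0 0 0 0 0 0 50"

```text
time_s: 6.65
tcp_pos: [0.5759, 0.0051, 0.0423]
eef_rot: [-0.0, 1.0, 0.018, 0.0]
contact_force: [0.2, -0.1, -1.8]
gripper_width: 0.058
grasp_force: 70.5
```

>>> servo_tool --pt "0 0 0.7 0 0 0 50" --pt "0 0 0.7 0 0 0 50" --pt "0 0 0.6 0 0 0 50" --pt "0 0 0 0 0 0 50" --pt "0 0 0 0 0 0 50" --pt "0 0 0 0 0 0 50" --pt "0 0 0 0 0 0 50" --pt "0 0 0 0 0 0 50"

```text
time_s: 7.45
tcp_pos: [0.5774, 0.0052, 0.0421]
eef_rot: [0.0, 1.0, 0.018, 0.002]
contact_force: [-0.9, 1.0, 7.1]
gripper_width: 0.0578
grasp_force: 71.6
```

>>> servo_tool --pt "0 0 -0.8 0 0 0 50" --pt "0 0 0 0 0 0 65" --pt "0 0 0 0 0 0 85" --pt "0 0 0 0 0 0 85" --pt "0 0 0 0 0 0 85" --pt "0 0 0 0 0 0 85" --pt "0 0 -20 0 0 0 85" --pt "0 0 -35 0 0 0 85"

```text
time_s: 8.25
tcp_pos: [0.5738, 0.0048, 0.0941]
eef_rot: [0.0, 1.0, 0.017, -0.003]
contact_force: [0.9, -0.0, -0.1]
gripper_width: 0.085
grasp_force: 0.0
```

>>> servo_tool --pt "0 0 -45 0 0 0 85" --pt "0 0 -45 0 0 0 85" --pt "-15 35 -20 0 0 0 85" --pt "-15 45 0 0 0 0 85" --pt "-15 45 0 0 0 0 85" --pt "-15 45 0 0 0 0 85" --pt "-15 45 0 0 0 0 85" --pt "-15 45 0 0 0 0 85"

```text
time_s: 9.05
tcp_pos: [0.4942, -0.2595, 0.2062]
eef_rot: [0.0, 1.0, 0.018, 0.0]
contact_force: [1.9, -0.5, 0.5]
gripper_width: 0.0849
grasp_force: 0.0
```

```bash
python3 - <<'E'
from h import *
im=r.get_image("top"); cv2.imwrite("pics/t5.png",im); casemoms(im); casemoms(im,.044)
cv2.imwrite("pics/t5c.png",cv2.resize(im[80:340,290:510],None,fx=2.3,fy=2.3,interpolation=cv2.INTER_CUBIC))
E
```

```text
case [353. 222.] [578.3   3.9   2.6  94.5  55.7]
case [482. 290.] [ 438.  -360.5  -13.1   95.6   55.6]
case [353. 222.] [573.1   4.4   2.6  93.2  54.9]
case [482. 290.] [ 434.7 -354.9  -13.1   94.2   54.8]
```

View pics/t5c.png

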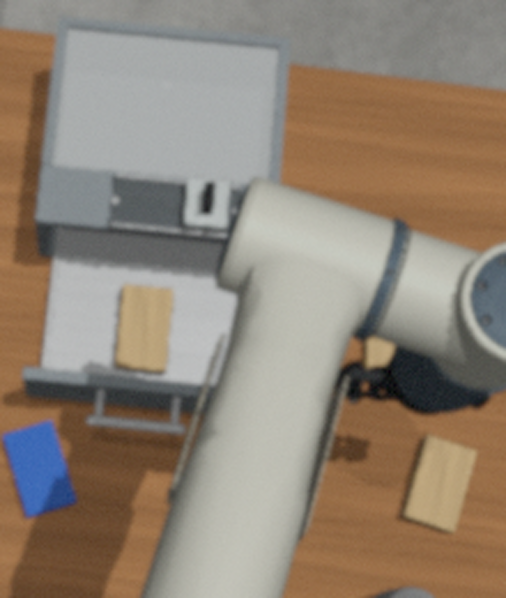

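Case 1 lies square on the pad at crop (145,328). Next is the case at crop (440,483).

>>> servo_tool --pt "0 0 0 0 0 6.7 85" --pt "0 0 0 0 0 6.8 85" --pt "-20 40 0 0 0 0 85" --pt "-10 40 0 0 0 0 85" --pt "0 0 30 0 0 0 85" --pt "0 0 20 0 0 0 85" --pt "0 0 0 0 0 0 85" --pt "0 0 0 0 0 0 85"

```text
time_s: 9.9
tcp_pos: [0.4498, -0.3305, 0.1566]
eef_rot: [0.0, 0.995, -0.1, -0.0]
contact_force: [0.8, -0.3, 0.2]
gripper_width: 0.085
grasp_force: 0.0
```

```bash
cat >> h.py <<'E'
def go(x,y,z,yaw):
    s=r.get_state(); w,a,b,c=s["eef_rot"]; q=R.from_quat([a,b,c,w]); X=q.as_matrix()[:,0]; cur=np.degrees(np.arctan2(X[1],X[0]))
    d=np.array([x,y,z])-s["tcp_pos"]*1000; t=np.radians(yaw); C,S=np.cos(t),np.sin(t)
    print("yaw now %.1f rz %.1f then tool d"%(cur,cur-yaw),np.round([C*d[0]+S*d[1],S*d[0]-C*d[1],-d[2]],1),s["tcp_pos"].round(4))
E
python3 - <<'E'
from h import *
im=r.get_image("top"); casemoms(im); go(439,-360.4,19,-11.5)
E
```

```text
case [352. 222.] [577.8   4.2   1.   95.8  56. ]
yaw now -11.5 rz 0.0 then tool d [ -5.2  31.5 138.4] [ 0.4504 -0.3306  0.1574]
```

>>> servo_tool --pt "-3 16 30 0 0 0 85" --pt "-2.2 15.5 30 0 0 0 85" --pt "0 0 30 0 0 0 85" --pt "0 0 25 0 0 0 85" --pt "0 0 10 0 0 0 85" --pt "0 0 0 0 0 0 85" --pt "0 0 0 0 0 0 85" --pt "0 0 0 0 0 0 85"

```text
time_s: 10.75
tcp_pos: [0.4397, -0.3607, 0.033]
eef_rot: [0.001, 0.995, -0.1, 0.002]
contact_force: [-0.0, 0.2, 0.4]
gripper_width: 0.0851
grasp_force: 0.0
```

```bash
python3 - <<'E'
from h import *
go(439,-360.4,19,-11.5); im=r.get_image("side"); cv2.imwrite("pics/s6.png",cv2.resize(im[330:480,320:520],None,fx=3,fy=3))
E
```

```text
yaw now -11.5 rz 0.0 then tool d [-0.7 -0.2 14. ] [ 0.4397 -0.3607  0.033 ]
```

View pics/s6.png

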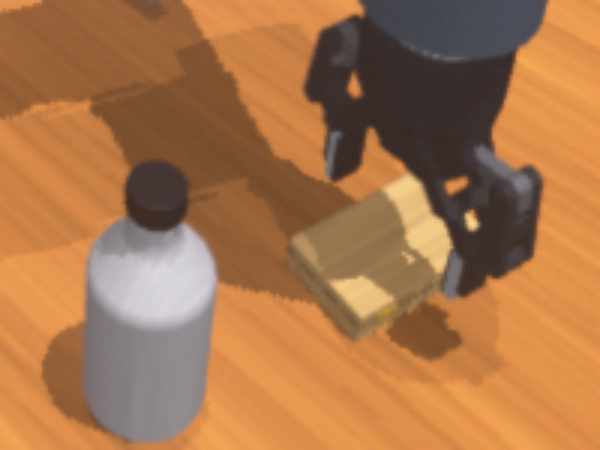

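The gripper is centred over the case, and the flask at crop (150,300) is clear. I'll grip.

>>> servo_tool --pt "0 0 8 0 0 0 85" --pt "0 0 6 0 0 0 85" --pt "0 0 0 0 0 0 85" --pt "0 0 0 0 0 0 50" --pt "0 0 0 0 0 0 50" --pt "0 0 0 0 0 0 50" --pt "0 0 0 0 0 0 50" --pt "0 0 0 0 0 0 50"

```text
time_s: 11.6
tcp_pos: [0.4387, -0.3603, 0.0176]
eef_rot: [0.0, 0.995, -0.1, 0.0]
contact_force: [0.1, 0.4, 4.6]
gripper_width: 0.0584
grasp_force: 66.4
```

>>> servo_tool --pt "0 0 -10 0 0 0 50" --pt "0 0 -30 0 0 0 50" --pt "0 0 -40 0 0 0 50" --pt "0 0 -40 0 0 0 50" --pt "0 0 -40 0 0 0 50" --pt "0 0 -20 0 0 -6.8 50" --pt "0 0 0 0 0 -6.7 50" --pt "0 0 0 0 0 0 50"

```text
time_s: 12.4
tcp_pos: [0.4382, -0.3599, 0.1977]
eef_rot: [-0.0, 1.0, 0.018, 0.0]
contact_force: [0.4, 0.3, -2.9]
gripper_width: 0.0584
grasp_force: 65.9
```

```bash
python3 - <<'E'
from h import *
go(574.3,5.2,200,2)
E
```

```text
yaw now 2.1 rz 0.1 then tool d [ 148.8 -360.1   -2.3] [ 0.4382 -0.3599  0.1977]
```

>>> servo_tool --pt "13 -30 0 0 0 0 50" --pt "18 -44 0 0 0 0 50" --pt "18 -44 0 0 0 0 50" --pt "18 -44 0 0 0 0 50" --pt "18 -44 0 0 0 0 50" --pt "18 -44 0 0 0 0 50" --pt "18 -44 0 0 0 0 50" --pt "15 -36 0 0 0 0 50"

```text
time_s: 13.2
tcp_pos: [0.5623, -0.0232, 0.1961]
eef_rot: [-0.0, 1.0, 0.016, -0.001]
contact_force: [-0.8, -0.6, -2.2]
gripper_width: 0.0586
grasp_force: 65.9
```

>>> servo_tool --pt "12.5 -30 0 0 0 0 50" --pt "0 0 0 0 0 0 50" --pt "0 0 0 0 0 0 50" --pt "0 0 0 0 0 0 50" --pt "0 0 25 0 0 0 50" --pt "0 0 35 0 0 0 50" --pt "0 0 30 0 0 0 50" --pt "0 0 0 0 0 0 50"

```text
time_s: 14.0
tcp_pos: [0.5704, 0.0033, 0.1027]
eef_rot: [0.0, 1.0, 0.016, -0.005]
contact_force: [-0.5, -0.5, -2.2]
gripper_width: 0.0586
grasp_force: 65.8
```

```bash
python3 - <<'E'
from h import *
go(574.2,5.2,65,2); print(r.get_state()["grasp_force"])
E
```

```text
yaw now 1.8 rz -0.2 then tool d [ 3.9 -1.7 37.7] [0.5704 0.0033 0.1027]
65.75199365615845
```

>>> servo_tool --pt "0 0 15 0 0 0 50" --pt "0 0 13 0 0 0 50" --pt "0 0 7 0 0 0 50" --pt "0 0 0 0 0 0 50" --pt "0 0 0 0 0 0 50" --pt "0 0 0 0 0 0 50" --pt "0 0 0 0 0 0 50" --pt "0 0 0 0 0 0 50"

```text
time_s: 14.8
tcp_pos: [0.5744, 0.0049, 0.0726]
eef_rot: [-0.0, 1.0, 0.018, 0.0]
contact_force: [-0.3, -0.9, -1.4]
gripper_width: 0.0586
grasp_force: 65.9
```

Settled at x 574.4, y 4.9. The case has about 11 mm to go.

>>> servo_tool --pt "0 0 4 0 0 0 50" --pt "0 0 3 0 0 0 50" --pt "0 0 1.5 0 0 0 50" --pt "0 0 1 0 0 0 50" --pt "0 0 0 0 0 0 50" --pt "0 0 0 0 0 0 50" --pt "0 0 0 0 0 0 50" --pt "0 0 0 0 0 0 50"

```text
time_s: 15.6
tcp_pos: [0.5742, 0.0049, 0.0627]
eef_rot: [-0.0, 1.0, 0.018, 0.0]
contact_force: [-0.3, 0.1, -2.2]
gripper_width: 0.0584
grasp_force: 65.9
```

>>> servo_tool --pt "0 0 0.6 0 0 0 50" --pt "0 0 0.6 0 0 0 50" --pt "0 0 0.4 0 0 0 50" --pt "0 0 0 0 0 0 50" --pt "0 0 0 0 0 0 50" --pt "0 0 0 0 0 0 50" --pt "0 0 0 0 0 0 50" --pt "0 0 0 0 0 0 50"

```text
time_s: 16.4
tcp_pos: [0.5746, 0.0049, 0.0616]
eef_rot: [-0.0, 1.0, 0.018, 0.001]
contact_force: [-1.1, 0.4, 5.7]
gripper_width: 0.0581
grasp_force: 66.6
```

>>> servo_tool --pt "0 0 -0.6 0 0 0 50" --pt "0 0 0 0 0 0 65" --pt "0 0 0 0 0 0 85" --pt "0 0 0 0 0 0 85" --pt "0 0 0 0 0 0 85" --pt "0 0 0 0 0 0 85" --pt "0 0 -20 0 0 0 85" --pt "0 0 -30 0 0 0 85"

```text
time_s: 17.2
tcp_pos: [0.5727, 0.0047, 0.1103]
eef_rot: [0.0, 1.0, 0.017, -0.002]
contact_force: [1.1, -0.2, -0.5]
gripper_width: 0.0853
grasp_force: 0.0
```

>>> servo_tool --pt "0 0 -45 0 0 0 85" --pt "0 0 -45 0 0 0 85" --pt "0 40 0 0 0 0 85" --pt "0 45 0 0 0 0 85" --pt "0 45 0 0 0 0 85" --pt "0 45 0 0 0 0 85" --pt "0 45 0 0 0 0 85" --pt "0 0 0 0 0 0 85"

```text
time_s: 18.0
tcp_pos: [0.5811, -0.2199, 0.2009]
eef_rot: [0.0, 1.0, 0.015, -0.001]
contact_force: [0.8, 0.5, -0.6]
gripper_width: 0.0848
grasp_force: 0.0
```

```bash
python3 - <<'E'
from h import *
im=r.get_image("top"); casemoms(im);casemoms(im,.066); go(609.3,-290.9,19,2.8); cv2.imwrite("pics/t7.png",cv2.resize(im[80:340,290:510],None,fx=2.3,fy=2.3,interpolation=cv2.INTER_CUBIC))
E
```

```text
yaw now 1.8 rz -1.0 then tool d [ 24.4  74.6 181.9] [ 0.5813 -0.2176  0.2009]
```

View pics/t7.png

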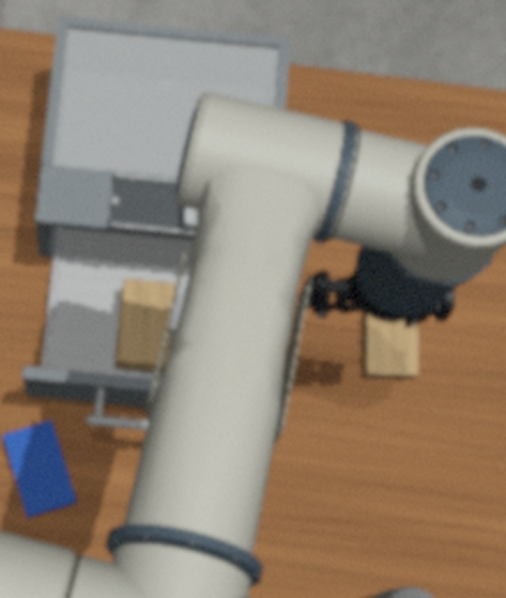

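The stack sits at crop (147,323), and the last case at (392,347) has not moved.

>>> servo_tool --pt "0 0 0 0 0 -0.8 85" --pt "12 38 0 0 0 0 85" --pt "12 38 20 0 0 0 85" --pt "0 0 45 0 0 0 85" --pt "0 0 45 0 0 0 85" --pt "0 0 45 0 0 0 85" --pt "0 0 10 0 0 0 85" --pt "0 0 0 0 0 0 85"

```text
time_s: 18.85
tcp_pos: [0.609, -0.2886, 0.0356]
eef_rot: [-0.0, 1.0, 0.026, -0.002]
contact_force: [-0.3, 0.1, 0.5]
gripper_width: 0.0851
grasp_force: 0.0
```

>>> servo_tool --pt "0 0 0 0 0 0 85" --pt "0 0 0 0 0 0 85" --pt "0 0 0 0 0 0 85" --pt "0 0 0 0 0 0 85" --pt "0 0 0 0 0 0 85" --pt "0 0 0 0 0 0 85" --pt "0 0 0 0 0 0 85" --pt "0 0 0 0 0 0 85"

```text
time_s: 19.65
tcp_pos: [0.6095, -0.2898, 0.0365]
eef_rot: [-0.0, 1.0, 0.025, -0.0]
contact_force: [0.5, -1.1, 0.1]
gripper_width: 0.0851
grasp_force: 0.0
```

```bash
python3 - <<'E'
from h import *
go(609.3,-290.9,18.5,2.8)
im=r.get_image("side"); h=cv2.cvtColor(cv2.GaussianBlur(im,(3,3),0),cv2.COLOR_BGR2HSV)
g=np.radians(2.8); c,s=np.cos(g),np.sin(g)
P=[[609.3+c*a-s*b,-290.9+s*a+c*b,22] for a,b in((-50,-30),(50,-30),(50,30),(-50,30))]
im=im.copy(); cv2.polylines(im,[np.int32(np.round(proj("side",np.array(P)/1000)))],True,(255,0,255),1)
cv2.imwrite("pics/s8.png",cv2.resize(im[260:390,400:540],None,fx=4,fy=4,interpolation=0))
E
```

```text
yaw now 2.8 rz 0.0 then tool d [-0.2  1.1 18. ] [ 0.6095 -0.2898  0.0365]
```

View pics/s8.png

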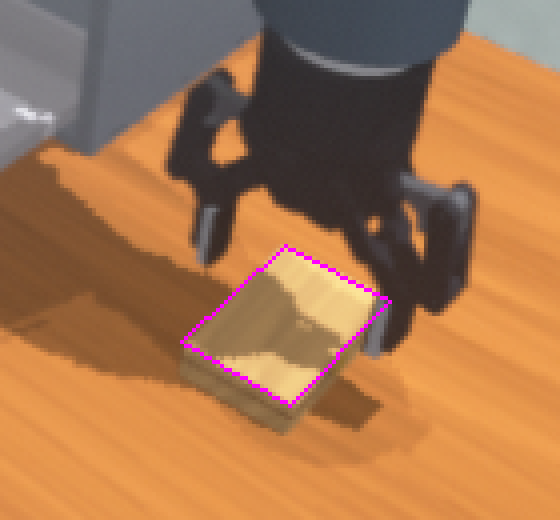

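The predicted outline matches the case's top face to about 1 px, and the fingers straddle it. I'll grip.

>>> servo_tool --pt "0 1 9 0 0 0 85" --pt "0 0 9 0 0 0 85" --pt "0 0 0 0 0 0 85" --pt "0 0 0 0 0 0 50" --pt "0 0 0 0 0 0 50" --pt "0 0 0 0 0 0 50" --pt "0 0 0 0 0 0 50" --pt "0 0 0 0 0 0 50"

```text
time_s: 20.5
tcp_pos: [0.6101, -0.2908, 0.0193]
eef_rot: [0.0, 1.0, 0.025, 0.001]
contact_force: [0.4, 0.7, 2.3]
gripper_width: 0.0586
grasp_force: 66.2
```

>>> servo_tool --pt "0 0 -10 0 0 0 50" --pt "0 0 -30 0 0 0 50" --pt "0 0 -40 0 0 0 50" --pt "0 0 -40 0 0 0 50" --pt "0 0 -40 0 0 0 50" --pt "0 0 -20 0 0 0.8 50" --pt "0 0 0 0 0 0 50" --pt "0 0 0 0 0 0 50"

```text
time_s: 21.3
tcp_pos: [0.6092, -0.2904, 0.198]
eef_rot: [-0.001, 1.0, 0.018, -0.0]
contact_force: [-0.4, 0.3, -2.5]
gripper_width: 0.0584
grasp_force: 65.8
```

```bash
python3 - <<'E'
from h import *
go(574.0,5.2,200,2); im=r.get_image("top"); casemoms(im); casemoms(im,.066); print(r.get_state()["grasp_force"])
E
```

```text
yaw now 2.0 rz 0.0 then tool d [ -24.9 -296.6   -2. ] [ 0.6092 -0.2904  0.198 ]
65.78335046768188
```

>>> servo_tool --pt "-6 -20 0 0 0 0 50" --pt "-6 -44 0 0 0 0 50" --pt "-6 -44 0 0 0 0 50" --pt "-6.6 -44 0 0 0 0 50" --pt "0 -44 0 0 0 0 50" --pt "0 -44 0 0 0 0 50" --pt "0 -36.6 0 0 0 0 50" --pt "0 -20 0 0 0 0 50"

```text
time_s: 22.15
tcp_pos: [0.5732, 0.0075, 0.1966]
eef_rot: [-0.0, 1.0, 0.019, -0.002]
contact_force: [0.7, -1.0, -2.1]
gripper_width: 0.0585
grasp_force: 65.7
```

>>> servo_tool --pt "0 0 0 0 0 0 50" --pt "0 0 0 0 0 0 50" --pt "0 0 0 0 0 0 50" --pt "0 0 30 0 0 0 50" --pt "0 0 40 0 0 0 50" --pt "0 0 20 0 0 0 50" --pt "0 0 8 0 0 0 50" --pt "0 0 0 0 0 0 50"

```text
time_s: 22.95
tcp_pos: [0.5741, 0.0038, 0.0997]
eef_rot: [0.0, 1.0, 0.017, -0.001]
contact_force: [-0.7, -0.1, -2.1]
gripper_width: 0.0587
grasp_force: 65.7
```

>>> servo_tool --pt "0 0 0 0 0 0 50" --pt "0 0 0 0 0 0 50" --pt "0 0 0 0 0 0 50" --pt "0 0 0 0 0 0 50" --pt "0 0 0 0 0 0 50" --pt "0 0 0 0 0 0 50" --pt "0 0 0 0 0 0 50" --pt "0 0 0 0 0 0 50"

```text
time_s: 23.75
tcp_pos: [0.5746, 0.0048, 0.1006]
eef_rot: [0.0, 1.0, 0.018, -0.0]
contact_force: [-0.0, -0.3, -1.9]
gripper_width: 0.0583
grasp_force: 65.7
```

>>> servo_tool --pt "0 0 5 0 0 0 50" --pt "0 0 4 0 0 0 50" --pt "0 0 3 0 0 0 50" --pt "0 0 1.5 0 0 0 50" --pt "0 0 0.7 0 0 0 50" --pt "0 0 0 0 0 0 50" --pt "0 0 0 0 0 0 50" --pt "0 0 0 0 0 0 50"

```text
time_s: 24.55
tcp_pos: [0.5747, 0.0048, 0.0866]
eef_rot: [-0.0, 1.0, 0.018, 0.0]
contact_force: [-0.3, 0.6, -1.9]
gripper_width: 0.0581
grasp_force: 65.7
```

>>> servo_tool --pt "0 0 0.6 0 0 0 50" --pt "0 0 0.6 0 0 0 50" --pt "0 0 0 0 0 0 50" --pt "0 0 0 0 0 0 50" --pt "0 0 0 0 0 0 50" --pt "0 0 0 0 0 0 50" --pt "0 0 0 0 0 0 50" --pt "0 0 0 0 0 0 50"

```text
time_s: 25.35
tcp_pos: [0.5746, 0.0048, 0.0852]
eef_rot: [-0.0, 1.0, 0.018, 0.0]
contact_force: [0.3, -0.3, -1.1]
gripper_width: 0.0582
grasp_force: 65.8
```

Just touching (weight partly off). A hair more, then release.

>>> servo_tool --pt "0 0 0.5 0 0 0 50" --pt "0 0 0 0 0 0 50" --pt "0 0 0 0 0 0 65" --pt "0 0 0 0 0 0 85" --pt "0 0 0 0 0 0 85" --pt "0 0 0 0 0 0 85" --pt "0 0 0 0 0 0 85" --pt "0 0 -20 0 0 0 85"

```text
time_s: 26.15
tcp_pos: [0.5726, 0.0046, 0.1022]
eef_rot: [0.0, 1.0, 0.017, -0.003]
contact_force: [0.9, -0.6, 0.7]
gripper_width: 0.0847
grasp_force: 0.0
```

>>> servo_tool --pt "0 0 -45 0 0 0 85" --pt "0 0 -45 0 0 0 50" --pt "-20 -40 -5 0 0 0 0" --pt "-20 -44 0 0 0 0 0" --pt "-20 -44 0 0 0 0 0" --pt "-20 -44 0 0 0 0 0" --pt "-20 -44 0 0 0 0 0" --pt "-20 -44 0 0 0 0 0"

```text
time_s: 26.95
tcp_pos: [0.4444, 0.262, 0.1999]
eef_rot: [-0.0, 1.0, 0.018, 0.0]
contact_force: [0.9, 0.2, -0.4]
gripper_width: -0.0
grasp_force: 0.0
```

```bash
python3 - <<'E'
from h import *
im=r.get_image("top"); cv2.imwrite("pics/t9r.png",im)
for z in(.022,.088): casemoms(im,z)
s=r.get_image("side")
a=cv2.resize(im[80:300,290:430],(381,600),interpolation=cv2.INTER_CUBIC); b=cv2.resize(s[190:330,320:420],(419,586),interpolation=cv2.INTER_CUBIC)
b=cv2.copyMakeBorder(b,0,14,0,0,cv2.BORDER_CONSTANT); cv2.imwrite("pics/t9.png",np.hstack([a,b]))
E
```

```text
case [353. 218.] [590.    2.9   3.6  98.6  58.1]
case [353. 218.] [573.7   4.4   3.6  94.4  55.6]
```

View pics/t9.png

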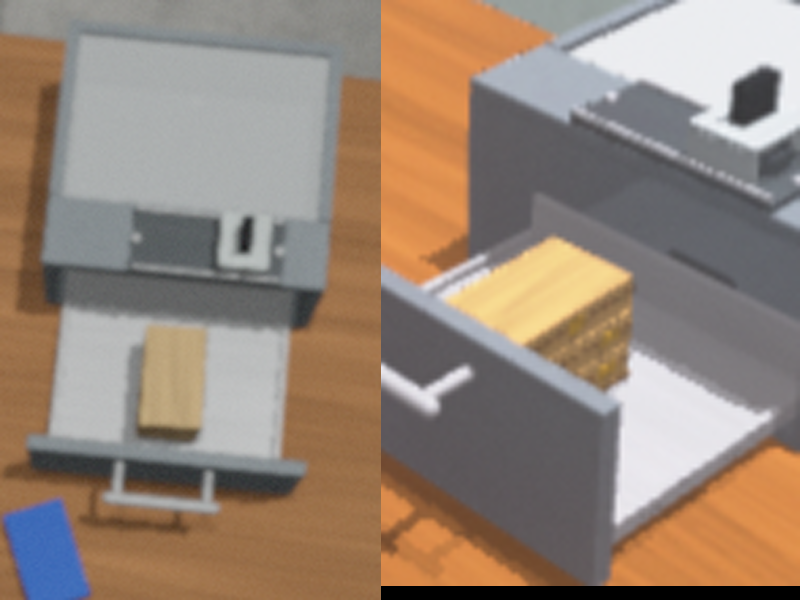

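The column is square: top case at (573.7, 4.4) mm against the pad at (573.6, 5.7). I'll grip the handle bar so the detent can't jerk the drawer. That means turning the tool to yaw −88°.

>>> servo_tool --pt "0 0 0 0 0 8.5 26" --pt "0 0 0 0 0 8.5 26" --pt "0 0 0 0 0 8.5 26" --pt "0 0 0 0 0 8.5 26" --pt "0 0 0 0 0 8.5 26" --pt "0 0 0 0 0 8.5 26" --pt "0 0 0 0 0 8.5 26" --pt "0 0 0 0 0 8.5 26"

```text
time_s: 27.85
tcp_pos: [0.4457, 0.26, 0.1997]
eef_rot: [0.0, 0.837, -0.547, 0.0]
contact_force: [0.2, -0.2, -0.5]
gripper_width: 0.0261
grasp_force: 0.0
```

>>> servo_tool --pt "0 0 0 0 0 8.5 26" --pt "0 0 0 0 0 8.5 26" --pt "0 0 0 0 0 5 26" --pt "40 0 0 0 0 0 26" --pt "45 0 0 0 0 0 26" --pt "45 0 0 0 0 0 26" --pt "45 0 0 0 0 0 26" --pt "40 0 0 0 0 0 26"

```text
time_s: 28.65
tcp_pos: [0.4527, 0.0433, 0.1999]
eef_rot: [-0.0, 0.719, -0.695, 0.0]
contact_force: [0.6, -1.1, 0.3]
gripper_width: 0.0261
grasp_force: 0.0
```

```bash
python3 - <<'E'
from h import *
s=r.get_state(); print(s["joints"].round(2),s["gripper_width"]); go(445,0.5,150,-88)
im=cv2.imread("pics/t9r.png"); h=cv2.cvtColor(im,cv2.COLOR_BGR2HSV)
for u in (335,345,352,359,366): print(u,im[248:272,u].mean(1).astype(int))
si=r.get_image("side"); cv2.imwrite("pics/s10r.png",si)
E
```

```text
[ 0.44  0.09 -0.22  0.   -1.27 -0.41] 0.02610858703904071
yaw now -88.0 rz -0.0 then tool d [42.5  9.2 49.9] [0.4527 0.0433 0.1999]
335 [ 97 101 116 119 115 111 105 100 100  99 103 108 132 155 170 165 145 116
 107 103  99  94  84  70]
345 [118  86  60  49  57  54  51  55  56  58  64  75  93 125 154 170 168 145
 123 112 111 106  95  87]
352 [132 109  76  57  52  50  50  54  56  56  58  66  78  99 136 166 174 161
 138 117 108 105  98  89]
359 [139 126  97  65  56  53  53  52  56  52  58  67  67  84 106 142 169 174
 158 129 115 111 108 104]
366 [142 137 125  98 112 137 149 154 153 155 160 162 164 167 165 164 166 173
 168 150 120 109 104 103]
```

```bash
python3 - <<'E'
from h import *
print(cast("top",[(345,263.3),(352,264),(359,264.7)],.103)*1000)
c=r.calibration("side")
im=cv2.imread("pics/side0.png")
# bar ridge in side view at columns
for P in [(.443,0,.1),(.447,0,.1),(.443,0,.104)]: print(P,proj("side",[P]))
print([(u,im[262:290,u].mean(1).astype(int)) for u in (316,320)])
E
```

```text
[[447.64244361  11.65350199 103.        ]
 [448.17466636  -6.30290573 103.        ]
 [448.70728357 -24.25044174 103.        ]]
(0.443, 0, 0.1) [[313.02973763 278.4776476 ]]
(0.447, 0, 0.1) [[314.46773129 277.72903139]]
(0.443, 0, 0.104) [[312.98107696 276.94156557]]
[(316, array([ 85,  85,  85,  86,  87,  86,  86,  86,  86,  85,  86,  86, 100,
       163, 212, 218, 202, 171, 134, 102,  89,  87,  87,  85,  86,  86,
        85,  87])), (320, array([ 86,  85,  86,  86,  86,  86,  86,  87,  86,  86,  84,  85,  85,
        84,  88, 121, 195, 219, 212, 188, 154, 119,  91,  83,  86,  85,
        87,  87]))]
```

>>> servo_tool --pt "21.5 3.6 10 0 0 0 26" --pt "21.5 3.6 20 0 0 0 26" --pt "0 0 20 0 0 0 26" --pt "0 0 10 0 0 0 26" --pt "0 0 0 0 0 0 26" --pt "0 0 0 0 0 0 26" --pt "0 0 0 0 0 0 26" --pt "0 0 0 0 0 0 26"

```text
time_s: 29.5
tcp_pos: [0.448, 0.0028, 0.1405]
eef_rot: [-0.001, 0.72, -0.694, 0.0]
contact_force: [-0.1, 0.5, 0.9]
gripper_width: 0.0257
grasp_force: 0.0
```

```bash
python3 - <<'E'
from h import *
go(447,0,94,-88); im=r.get_image("side"); cv2.imwrite("pics/s11.png",cv2.resize(im[210:330,260:400],None,fx=4.5,fy=4.5,interpolation=cv2.INTER_CUBIC))
E
```

```text
yaw now -87.9 rz 0.1 then tool d [ 2.7  1.1 46.5] [0.448  0.0028 0.1405]
```

View pics/s11.png

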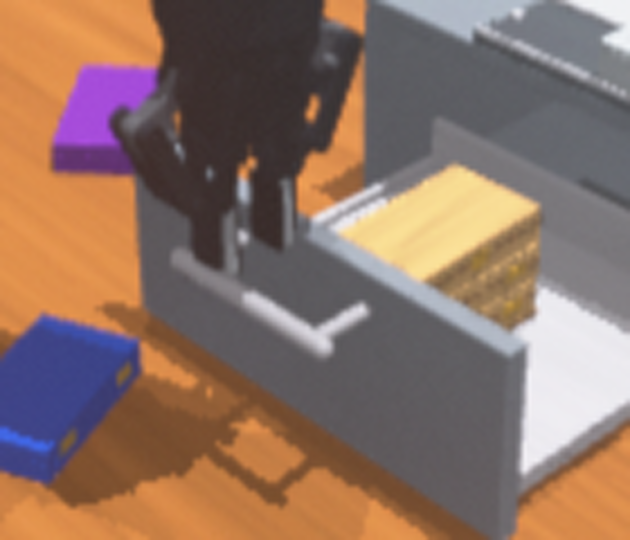

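The fingers are above the bar, one on each side of it (bar centre crop (255,305)). I'll descend.

>>> servo_tool --pt "0 0 8 0 0 0 26" --pt "0 0 8 0 0 0 26" --pt "0 0 8 0 0 0 26" --pt "0 0 8 0 0 0 26" --pt "0 0 8 0 0 0 26" --pt "0 0 5 0 0 0 26" --pt "0 0 0 0 0 0 26" --pt "0 0 0 0 0 0 26"

```text
time_s: 30.35
tcp_pos: [0.4475, 0.0023, 0.0948]
eef_rot: [0.0, 0.719, -0.695, 0.0]
contact_force: [0.3, -0.2, 0.6]
gripper_width: 0.0259
grasp_force: 0.0
```

>>> servo_tool --pt "0 0 0 0 0 0 22" --pt "0 0 0 0 0 0 19" --pt "0 0 0 0 0 0 16" --pt "0 0 0 0 0 0 14" --pt "0 0 0 0 0 0 12" --pt "0 0 0 0 0 0 11" --pt "0 0 0 0 0 0 10" --pt "0 0 0 0 0 0 8"

```text
time_s: 31.15
tcp_pos: [0.4477, 0.0024, 0.095]
eef_rot: [-0.0, 0.719, -0.695, 0.0]
contact_force: [1.2, 0.4, 2.0]
gripper_width: 0.009
grasp_force: 52.8
```

>>> servo_tool --pt "0 -1 0 0 0 0 5" --pt "0 -2 0 0 0 0 5" --pt "0 -3 0 0 0 0 5" --pt "0 -4 0 0 0 0 5" --pt "0 -5 0 0 0 0 5" --pt "0 -5 0 0 0 0 5" --pt "0 -5 0 0 0 0 5" --pt "0 -5 0 0 0 0 5"

```text
time_s: 31.95
tcp_pos: [0.4774, 0.0033, 0.095]
eef_rot: [0.0, 0.719, -0.695, -0.0]
contact_force: [-1.6, -0.3, 5.7]
gripper_width: 0.0089
grasp_force: 58.6
```

>>> servo_tool --pt "0 -5 0 0 0 0 5" --pt "0 -5 0 0 0 0 5" --pt "0 -5 0 0 0 0 5" --pt "0 -5 0 0 0 0 5" --pt "0 -5 0 0 0 0 5" --pt "0 -5 0 0 0 0 5" --pt "0 -5 0 0 0 0 5" --pt "0 -5 0 0 0 0 5"

```text
time_s: 32.75
tcp_pos: [0.5173, 0.0045, 0.095]
eef_rot: [0.0, 0.719, -0.695, 0.0]
contact_force: [-0.9, 0.7, 6.0]
gripper_width: 0.0092
grasp_force: 58.5
```

>>> servo_tool --pt "0 -5 0 0 0 0 5" --pt "0 -5 0 0 0 0 5" --pt "0 -5 0 0 0 0 5" --pt "0 -5 0 0 0 0 5" --pt "0 -5 0 0 0 0 5" --pt "0 -5 0 0 0 0 5" --pt "0 -5 0 0 0 0 5" --pt "0 -5 0 0 0 0 5"

```text
time_s: 33.55
tcp_pos: [0.5572, 0.0057, 0.095]
eef_rot: [0.001, 0.719, -0.695, 0.0]
contact_force: [-1.5, -0.5, 5.0]
gripper_width: 0.0089
grasp_force: 58.5
```

>>> servo_tool --pt "0 -5 0 0 0 0 5" --pt "0 -5 0 0 0 0 5" --pt "0 -4 0 0 0 0 5" --pt "0 -3 0 0 0 0 5" --pt "0 -2 0 0 0 0 5" --pt "0 -1 0 0 0 0 5" --pt "0 0 0 0 0 0 5" --pt "0 0 0 0 0 0 5"

```text
time_s: 34.35
tcp_pos: [0.5775, 0.0063, 0.095]
eef_rot: [0.0, 0.719, -0.695, 0.0]
contact_force: [0.1, -3.4, 4.6]
gripper_width: 0.009
grasp_force: 58.6
```

>>> servo_tool --pt "0 -1 0 0 0 0 5" --pt "0 -2 0 0 0 0 5" --pt "0 -2 0 0 0 0 5" --pt "0 -2 0 0 0 0 5" --pt "0 -2 0 0 0 0 5" --pt "0 -2 0 0 0 0 5" --pt "0 -2 0 0 0 0 5" --pt "0 -2 0 0 0 0 5"

```text
time_s: 35.15
tcp_pos: [0.5921, 0.0068, 0.095]
eef_rot: [0.001, 0.719, -0.695, 0.0]
contact_force: [-2.0, -2.8, 6.0]
gripper_width: 0.0085
grasp_force: 58.8
```

>>> servo_tool --pt "0 -1.5 0 0 0 0 5" --pt "0 -1.5 0 0 0 0 5" --pt "0 -1.5 0 0 0 0 5" --pt "0 -1.5 0 0 0 0 5" --pt "0 -1 0 0 0 0 5" --pt "0 -1 0 0 0 0 5" --pt "0 -1 0 0 0 0 5" --pt "0 -1 0 0 0 0 5"

```text
time_s: 35.95
tcp_pos: [0.6007, 0.007, 0.095]
eef_rot: [0.002, 0.719, -0.695, -0.001]
contact_force: [-5.9, -3.3, 8.9]
gripper_width: 0.009
grasp_force: 59.1
```

In the resisting zone. Continuing slowly.

>>> servo_tool --pt "0 -0.7 0 0 0 0 5" --pt "0 -0.7 0 0 0 0 5" --pt "0 -0.7 0 0 0 0 5" --pt "0 -0.7 0 0 0 0 5" --pt "0 -0.7 0 0 0 0 5" --pt "0 -0.7 0 0 0 0 5" --pt "0 -0.7 0 0 0 0 5" --pt "0 -0.7 0 0 0 0 5"

```text
time_s: 36.75
tcp_pos: [0.6074, 0.0072, 0.095]
eef_rot: [0.001, 0.719, -0.695, 0.0]
contact_force: [-2.0, -3.1, 5.3]
gripper_width: 0.0082
grasp_force: 58.8
```

>>> servo_tool --pt "0 -0.7 0 0 0 0 5" --pt "0 -0.7 0 0 0 0 5" --pt "0 -0.7 0 0 0 0 5" --pt "0 -0.7 0 0 0 0 5" --pt "0 -0.7 0 0 0 0 5" --pt "0 -0.7 0 0 0 0 5" --pt "0 0 0 0 0 0 5" --pt "0 0 0 0 0 0 5"

```text
time_s: 37.55
tcp_pos: [0.6112, 0.0073, 0.095]
eef_rot: [0.001, 0.719, -0.695, -0.0]
contact_force: [-3.9, -3.1, 6.8]
gripper_width: 0.0092
grasp_force: 59.0
```

>>> servo_tool --pt "0 -0.6 0 0 0 0 5" --pt "0 -0.6 0 0 0 0 5" --pt "0 -0.6 0 0 0 0 5" --pt "0 -0.6 0 0 0 0 5" --pt "0 -0.6 0 0 0 0 5" --pt "0 0 0 0 0 0 5" --pt "0 0 0 0 0 0 5" --pt "0 0 0 0 0 0 5"

```text
time_s: 38.35
tcp_pos: [0.6113, 0.0073, 0.0949]
eef_rot: [0.003, 0.719, -0.695, -0.002]
contact_force: [-14.2, -2.3, 14.1]
gripper_width: 0.0094
grasp_force: 59.8
```

At the stop (14 N). I'll relax and release.

>>> servo_tool --pt "0 1.5 0 0 0 0 5" --pt "0 1.2 0 0 0 0 5" --pt "0 0 0 0 0 0 8" --pt "0 0 0 0 0 0 14" --pt "0 0 0 0 0 0 20" --pt "0 0 0 0 0 0 26" --pt "0 0 0 0 0 0 26" --pt "0 0 -5 0 0 0 26"

```text
time_s: 39.15
tcp_pos: [0.6084, 0.0082, 0.0973]
eef_rot: [0.003, 0.719, -0.695, -0.003]
contact_force: [-3.9, -1.1, -0.5]
gripper_width: 0.0261
grasp_force: 0.0
```

>>> servo_tool --pt "0 0 -15 0 0 0 26" --pt "0 0 -20 0 0 0 26" --pt "0 0 -40 0 0 0 26" --pt "0 0 -40 0 0 0 26" --pt "0 30 -40 0 0 -8.5 26" --pt "0 0 0 0 0 -8.5 26" --pt "0 0 0 0 0 -8.5 26" --pt "0 0 0 0 0 -8.5 26"

```text
time_s: 39.95
tcp_pos: [0.582, 0.0079, 0.2541]
eef_rot: [-0.001, 0.893, -0.451, -0.001]
contact_force: [0.9, -0.3, -0.0]
gripper_width: 0.0262
grasp_force: 0.0
```

>>> servo_tool --pt "0 0 0 0 0 -8.5 30" --pt "0 0 0 0 0 -8.5 30" --pt "0 0 0 0 0 -8.5 30" --pt "0 0 0 0 0 -8.5 30" --pt "0 0 0 0 0 -8.5 30" --pt "0 0 0 0 0 -8.5 30" --pt "0 0 0 0 0 -5 30" --pt "0 0 0 0 0 0 30"

```text
time_s: 40.75
tcp_pos: [0.5821, 0.0077, 0.2536]
eef_rot: [-0.0, 1.0, 0.018, -0.001]
contact_force: [0.1, -0.2, -0.1]
gripper_width: 0.0293
grasp_force: 0.0
```

```bash
python3 - <<'E'
from h import *
go(687,-41,240,2); im=r.get_image("top"); s=r.get_image("side"); cv2.imwrite("pics/t12r.png",im); cv2.imwrite("pics/s12r.png",s)
a=cv2.resize(im[80:270,290:430],(420,570),interpolation=cv2.INTER_CUBIC); b=cv2.resize(s[170:330,320:425],(374,570),interpolation=cv2.INTER_CUBIC)
cv2.imwrite("pics/t12.png",np.hstack([a,b]))
E
```

```text
yaw now 2.1 rz 0.1 then tool d [103.1  52.3  13.6] [0.5821 0.0077 0.2536]
```

View pics/t12.png

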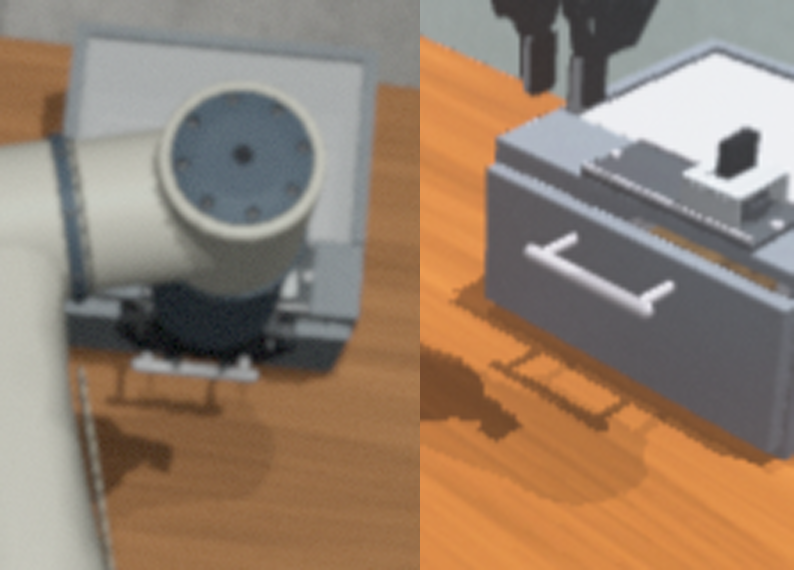

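The drawer is shut flush, with the handle at crop (590,280). Next is the tab, at about (689,−42) mm.

>>> servo_tool --pt "21 11 0 0 0 0 40" --pt "21 11 0 0 0 0 40" --pt "21 11 0 0 0 0 40" --pt "21 11 0 0 0 0 40" --pt "21 9.7 0 0 0 0 40" --pt "0 0 25 0 0 0 40" --pt "0 0 0 0 0 0 40" --pt "0 0 0 0 0 0 40"

```text
time_s: 41.65
tcp_pos: [0.6888, -0.0429, 0.2293]
eef_rot: [0.0, 1.0, 0.017, -0.001]
contact_force: [-0.7, 0.3, 0.4]
gripper_width: 0.0402
grasp_force: 0.0
```

```bash
python3 - <<'E'
from h import *
go(689,-42,192,2); s=r.get_image("side")
cv2.imwrite("pics/s13.png",cv2.resize(s[150:270,350:490],None,fx=4.5,fy=4.5,interpolation=cv2.INTER_CUBIC))
E
```

```text
yaw now 2.0 rz -0.0 then tool d [ 0.2 -0.9 37.3] [ 0.6888 -0.0429  0.2293]
```

View pics/s13.png

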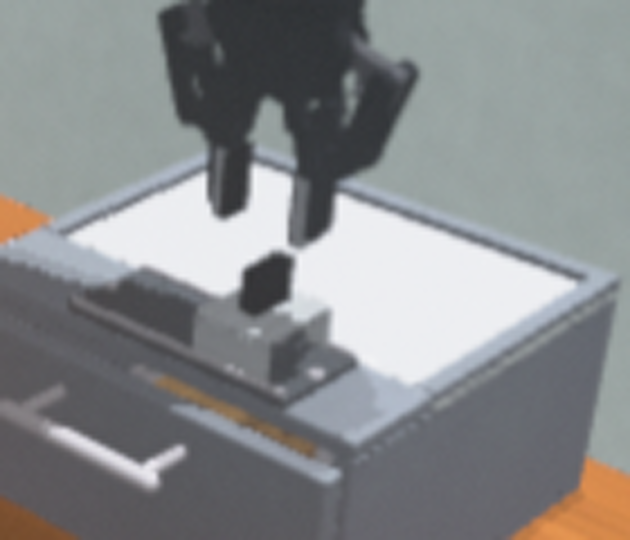

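The fingers straddle the tab. That's my last picture, so I continue by numbers.

>>> servo_tool --pt "0 0 10 0 0 0 40" --pt "0 0 12 0 0 0 40" --pt "0 0 9 0 0 0 40" --pt "0 0 5 0 0 0 40" --pt "0 0 0 0 0 0 40" --pt "0 0 0 0 0 0 25" --pt "0 0 0 0 0 0 15" --pt "0 0 0 0 0 0 5"

```text
time_s: 42.5
tcp_pos: [0.6895, -0.043, 0.1945]
eef_rot: [0.0, 1.0, 0.017, 0.001]
contact_force: [-0.3, -1.2, 1.7]
gripper_width: 0.0111
grasp_force: 60.9
```

>>> servo_tool --pt "0 0 0 0 0 0 5" --pt "0 0 0 0 0 0 5" --pt "0 0 0 0 0 0 5" --pt "0 -2 0 0 0 0 5" --pt "0 -4 0 0 0 0 5" --pt "0 -4 0 0 0 0 5" --pt "0 0 0 0 0 0 5" --pt "0 0 0 0 0 0 5"

```text
time_s: 43.3
tcp_pos: [0.6892, -0.0324, 0.1945]
eef_rot: [-0.0, 1.0, 0.018, 0.001]
contact_force: [0.1, -0.7, 5.0]
gripper_width: 0.0102
grasp_force: 61.4
```

>>> servo_tool --pt "0 -6 0 0 0 0 5" --pt "0 -8 0 0 0 0 5" --pt "0 -8 0 0 0 0 5" --pt "0 -8 0 0 0 0 5" --pt "0 -8 0 0 0 0 5" --pt "0 -7 0 0 0 0 5" --pt "0 -4 0 0 0 0 5" --pt "0 0 0 0 0 0 5"

```text
time_s: 44.1
tcp_pos: [0.6877, 0.0171, 0.1944]
eef_rot: [-0.0, 1.0, 0.018, 0.001]
contact_force: [-0.2, 0.9, 6.2]
gripper_width: 0.0104
grasp_force: 61.4
```

>>> servo_tool --pt "0 -1.5 0 0 0 0 5" --pt "0 -1.5 0 0 0 0 5" --pt "0 -1.5 0 0 0 0 5" --pt "0 -1.5 0 0 0 0 5" --pt "0 -1 0 0 0 0 5" --pt "0 0 0 0 0 0 5" --pt "0 0 0 0 0 0 5" --pt "0 0 0 0 0 0 5"

```text
time_s: 44.9
tcp_pos: [0.6876, 0.0201, 0.1945]
eef_rot: [0.002, 1.0, 0.017, 0.001]
contact_force: [2.2, -8.9, 3.1]
gripper_width: 0.0103
grasp_force: 61.2
```

The catch is at its stop (≈64 mm of travel, 9 N). I'll release, rise and close the fingers.

>>> servo_tool --pt "0 3 0 0 0 0 5" --pt "0 0 0 0 0 0 5" --pt "0 0 0 0 0 0 20" --pt "0 0 0 0 0 0 40" --pt "0 0 0 0 0 0 40" --pt "0 0 -20 0 0 0 40" --pt "0 0 -30 0 0 0 40" --pt "0 0 0 0 0 0 0"

```text
time_s: 45.7
tcp_pos: [0.6885, 0.0201, 0.2482]
eef_rot: [-0.0, 1.0, 0.018, 0.004]
contact_force: [-0.2, 0.4, 1.0]
gripper_width: 0.0266
grasp_force: 0.0
```

>>> servo_tool --pt "0 16 0 0 0 0 0" --pt "0 16 0 0 0 0 0" --pt "0 16 0 0 0 0 0" --pt "0 16 0 0 0 0 0" --pt "0 0 0 0 0 0 0" --pt "0 0 0 0 0 0 0" --pt "0 0 0 0 0 0 0" --pt "0 0 0 0 0 0 0"

```text
time_s: 46.5
tcp_pos: [0.6893, -0.0434, 0.2437]
eef_rot: [-0.0, 1.0, 0.018, -0.0]
contact_force: [-0.1, -0.3, 0.2]
gripper_width: 0.0002
grasp_force: 0.0
```

```bash
python3 - <<'E'
from h import *
go(690,-44.5,184,2)
s=r.get_image("side"); h=cv2.cvtColor(s,cv2.COLOR_BGR2HSV)
# dark collar / tab blobs near the lock
m=box(cv2.inRange(h,(0,0,0),(180,255,62)),375,185,440,260)
n,l,st,c=cv2.connectedComponentsWithStats(m)
for i in range(1,n):
    if st[i,4]>12: print(st[i],c[i].round(1))
for P in [(690,-44.5,164),(690,-44.5,146),(688,20,198),(688,20,172)]: print(P,proj("side",np.array(P)/1000).round(1))
g=s.mean(2).astype(int); u,v=proj("side",[.690,-.0445,.164])[0].round().astype(int); print(u,v); print(g[v-14:v+15,u-16:u+17:2])
E
```

```text
yaw now 2.0 rz 0.0 then tool d [ 0.7  1.1 59.7] [ 0.6893 -0.0434  0.2437]
[413 185   3   8  19] [413.9 187.8]
[383 199   9  11  82] [387.  204.2]
(690, -44.5, 164) [[407.2 221.3]]
(690, -44.5, 146) [[406.5 228.1]]
(688, 20, 198) [[386.2 199.2]]
(688, 20, 172) [[385.6 209.1]]
407 221
[[ 62 159 209 229 235 238 237 237 238 237 237 238 237 237 237 237 238]
 [ 88 133 157 194 231 240 237 238 237 237 237 237 237 237 238 237 238]
 [120 131 132 145 204 211 236 238 237 237 237 238 238 238 238 238 238]
 [130 131 129 132 150 173 236 238 238 237 237 237 237 238 237 237 237]
 [129 130 131 125 125 161 236 237 237 237 237 237 237 237 238 238 237]
 [130 130 125 122 123 163 237 238 238 237 238 238 238 237 238 237 238]
 [131 122 123 123 124 169 237 237 238 238 238 237 238 238 238 237 238]
 [120 113 119 124 124 171 237 237 238 237 237 237 237 237 238 238 238]
 [ 95  93 112 120 124 180 237 237 237 238 237 237 237 237 237 238 238]
 [ 76  77  91 112 122 180 235 237 237 237 237 238 237 238 237 238 238]
 [ 75  76  77  91 105 147 212 233 228 230 232 236 238 238 238 238 238]
 [ 75  73  75  84 103 118 153 213 2
[... 543 characters left out ...]
 73  73  71  70  73  81  91  99  98 109 107  95 113 133 172]
 [106  91  77  74  71  67  73  75  78  81  79  89  93  90 109 112 121]
 [109 109  98  78  72  69  71  73  75  75  77  76  81  91 109 109 109]
 [ 88 104 112 100  78  70  71  73  73  75  74  74  78  94 108 109 110]
 [ 79  83  98 113 100  77  71  72  73  73  75  74  82 104 111 111 110]
 [ 89  78  80  99 116 102  78  74  75  74  73  76  97 111 134 127 109]
 [ 92  89  77  78 102 115 107  84  75  72  76  86 107 116 180 171 107]
 [ 91  93  87  76  79  99 116 111  87  77  83 102 109 112 165 166  93]
 [ 92  91  93  88  75  79  96 115 110 105 103 109 109 109 124 120 100]
 [ 99  93  92  91  88  80  78  92 113 155 129 112 110 109  98 101 141]]
```

>>> servo_tool --pt "2.6 3.2 10 0 0 0 0" --pt "0 0 15 0 0 0 0" --pt "0 0 15 0 0 0 0" --pt "0 0 10 0 0 0 0" --pt "0 0 5 0 0 0 0" --pt "0 0 0 0 0 0 0" --pt "0 0 0 0 0 0 0" --pt "0 0 0 0 0 0 0"

```text
time_s: 47.35
tcp_pos: [0.6924, -0.047, 0.1896]
eef_rot: [0.0, 1.0, 0.018, 0.001]
contact_force: [-0.3, -0.6, 0.4]
gripper_width: 0.0006
grasp_force: 0.0
```

>>> servo_tool --pt "0 0 2 0 0 0 0" --pt "0 0 2 0 0 0 0" --pt "0 0 2 0 0 0 0" --pt "0 0 2 0 0 0 0" --pt "0 0 0 0 0 0 0" --pt "0 0 0 0 0 0 0" --pt "0 0 0 0 0 0 0" --pt "0 0 0 0 0 0 0"

```text
time_s: 48.15
tcp_pos: [0.692, -0.047, 0.1809]
eef_rot: [0.0, 1.0, 0.018, 0.0]
contact_force: [-1.6, 0.4, 2.1]
gripper_width: 0.0
grasp_force: 1.0
```

>>> servo_tool --pt "0 0 1.5 0 0 0 0" --pt "0 0 1.5 0 0 0 0" --pt "0 0 1.5 0 0 0 0" --pt "0 0 1 0 0 0 0" --pt "0 0 0 0 0 0 0" --pt "0 0 0 0 0 0 0" --pt "0 0 0 0 0 0 0" --pt "0 0 0 0 0 0 0"

```text
time_s: 48.95
tcp_pos: [0.692, -0.047, 0.1761]
eef_rot: [0.0, 1.0, 0.018, 0.001]
contact_force: [-2.4, 0.9, 7.0]
gripper_width: -0.0
grasp_force: 3.3
```

>>> servo_tool --pt "0 0 1 0 0 0 0" --pt "0 0 1 0 0 0 0" --pt "0 0 1 0 0 0 0" --pt "0 0 0 0 0 0 0" --pt "0 0 0 0 0 0 0" --pt "0 0 0 0 0 0 0" --pt "0 0 0 0 0 0 0" --pt "0 0 0 0 0 0 0"

```text
time_s: 49.75
tcp_pos: [0.6921, -0.047, 0.1759]
eef_rot: [0.0, 1.0, 0.018, 0.002]
contact_force: [-7.5, 3.0, 17.4]
gripper_width: 0.0001
grasp_force: 8.2
```

The button bottomed out: about 6 mm of travel from first contact, then a hard stop. Back to the tab.

>>> servo_tool --pt "0 0 -10 0 0 0 0" --pt "0 0 -30 0 0 0 0" --pt "0 0 -28 0 0 0 20" --pt "-2 -17 0 0 0 0 40" --pt "0 -17 0 0 0 0 40" --pt "0 -17 0 0 0 0 40" --pt "0 -16 0 0 0 0 40" --pt "0 0 0 0 0 0 40"

```text
time_s: 50.55
tcp_pos: [0.6872, 0.0229, 0.2389]
eef_rot: [-0.0, 1.0, 0.019, -0.001]
contact_force: [-0.8, -0.6, 0.0]
gripper_width: 0.0397
grasp_force: 0.0
```

>>> servo_tool --pt "0 0 0 0 0 0 40" --pt "0 0 0 0 0 0 40" --pt "0 0 0 0 0 0 40" --pt "0 0 0 0 0 0 40" --pt "0 0 0 0 0 0 40" --pt "0 0 0 0 0 0 40" --pt "0 0 0 0 0 0 40" --pt "0 0 0 0 0 0 40"

```text
time_s: 51.35
tcp_pos: [0.6876, 0.0199, 0.2402]
eef_rot: [0.0, 1.0, 0.018, -0.0]
contact_force: [-0.3, -0.4, 0.5]
gripper_width: 0.0399
grasp_force: 0.0
```

>>> servo_tool --pt "0 0 15 0 0 0 40" --pt "0 0 15 0 0 0 40" --pt "0 0 10 0 0 0 40" --pt "0 0 5.5 0 0 0 40" --pt "0 0 0 0 0 0 40" --pt "0 0 0 0 0 0 25" --pt "0 0 0 0 0 0 15" --pt "0 0 0 0 0 0 5"

```text
time_s: 52.15
tcp_pos: [0.688, 0.0198, 0.1958]
eef_rot: [0.0, 1.0, 0.018, 0.001]
contact_force: [0.2, -0.2, 2.7]
gripper_width: 0.0103
grasp_force: 61.5
```

>>> servo_tool --pt "0 0 0 0 0 0 5" --pt "0 0 0 0 0 0 5" --pt "0 3 0 0 0 0 5" --pt "0 6 0 0 0 0 5" --pt "0 8 0 0 0 0 5" --pt "0 8 0 0 0 0 5" --pt "0 8 0 0 0 0 5" --pt "0 0 0 0 0 0 5"

```text
time_s: 52.95
tcp_pos: [0.689, -0.0142, 0.1958]
eef_rot: [0.0, 1.0, 0.017, 0.001]
contact_force: [0.2, -1.8, 4.3]
gripper_width: 0.0104
grasp_force: 61.9
```

>>> servo_tool --pt "0 8 0 0 0 0 5" --pt "0 8 0 0 0 0 5" --pt "0 7 0 0 0 0 5" --pt "0 4 0 0 0 0 5" --pt "0 2 0 0 0 0 5" --pt "0 1 0 0 0 0 5" --pt "0 0 0 0 0 0 5" --pt "0 0 0 0 0 0 5"

```text
time_s: 53.75
tcp_pos: [0.6899, -0.0431, 0.1957]
eef_rot: [0.0, 1.0, 0.018, 0.001]
contact_force: [-2.2, 0.2, 7.0]
gripper_width: 0.0105
grasp_force: 62.1
```

>>> servo_tool --pt "0 1 0 0 0 0 5" --pt "0 1 0 0 0 0 5" --pt "0 1 0 0 0 0 5" --pt "0 0.5 0 0 0 0 5" --pt "0 0 0 0 0 0 5" --pt "0 0 0 0 0 0 5" --pt "0 0 0 0 0 0 5" --pt "0 0 0 0 0 0 5"

```text
time_s: 54.55
tcp_pos: [0.69, -0.0453, 0.1958]
eef_rot: [-0.001, 1.0, 0.018, 0.001]
contact_force: [-3.4, 3.6, 7.7]
gripper_width: 0.0103
grasp_force: 62.2
```

>>> servo_tool --pt "0 -2 0 0 0 0 5" --pt "0 0 0 0 0 0 20" --pt "0 0 0 0 0 0 40" --pt "0 0 0 0 0 0 40" --pt "0 0 -20 0 0 0 40" --pt "0 0 -40 0 0 0 40" --pt "0 0 -40 0 0 0 40" --pt "-30 0 -10 0 0 0 40"

```text
time_s: 55.35
tcp_pos: [0.6638, -0.0457, 0.3079]
eef_rot: [0.0, 1.0, 0.017, 0.004]
contact_force: [-0.2, -0.4, -0.1]
gripper_width: 0.0402
grasp_force: 0.0
```

>>> servo_tool --pt "-45 0 0 0 0 0 40" --pt "-45 0 0 0 0 0 40" --pt "-45 -10 0 0 0 0 40" --pt "-30 -40 0 0 0 0 40" --pt "0 -45 0 0 0 0 40" --pt "0 -45 0 0 0 0 40" --pt "0 -45 0 0 0 0 40" --pt "0 -45 0 0 0 0 40"

```text
time_s: 56.15
tcp_pos: [0.4864, 0.1801, 0.3049]
eef_rot: [-0.0, 1.0, 0.018, 0.0]
contact_force: [1.3, -0.7, 0.4]
gripper_width: 0.0397
grasp_force: 0.0
```

```bash
python3 - <<'E'
from h import *
im=r.get_image("top"); h=cv2.cvtColor(im,cv2.COLOR_BGR2HSV); print(r.get_state()["tcp_pos"])
m=box(cv2.inRange(h,(0,0,0),(180,255,75)),371,155,390,178); ys,xs=np.nonzero(m); print("top tab px",xs.min(),xs.max(),ys.min(),ys.max(),"start 378 381 160 171")
# column through the clear roof: warm-tinted pixels inside the roof
o=cv2.imread("pics/top0.png").astype(int); w=im.astype(int); warm=((w[...,2]-w[...,0])-(o[...,2]-o[...,0]))
m=np.uint8(warm>6)*255; m=box(m,312,90,412,160); print("warm roof px",cv2.countNonZero(m))
n,l,s,c=cv2.connectedComponentsWithStats(m)
for i in range(1,n):
    if s[i,4]>60: print(s[i],np.round(np.hstack([np.ravel(a) for a in mom(l==i,.088)]),1))
print("drawer home column expected",proj("top",[[.7372,.0103,.088]]))
sd=r.get_image("side"); hs=cv2.cvtColor(sd,cv2.COLOR_BGR2HSV); m=box(cv2.inRange(hs,(0,0,0),(180,255,70)),380,190,425,225); ys,xs=np.nonzero(m); print("side tab",xs.min(),xs.max(),ys.min(),ys.max(),xs.mean(),ys.mean(),"start 404 413 207 218 408.7 212.9")
E
```

```text
[0.48614848 0.18549897 0.30348901]
top tab px 379 382 161 171 start 378 381 160 171
warm roof px 280
[349 142  22  15 280] [764.9  10.9 -89.3  57.1  38.3]
drawer home column expected [[358.41327505 158.63151219]]
side tab 405 413 208 219 408.9625 213.1875 start 404 413 207 218 408.7 212.9
```

```bash
python3 - <<'E'
from h import *
im=r.get_image("top"); print([ (u,190+int(np.argmax(im[190:215,u].mean(1)))) for u in (350,355,360)])
for u in (350,355,360): v=190+int(np.argmax(im[190:215,u].mean(1))); print(cast("top",[(u,v)],.103)*1000)
casemoms(im); print(r.get_state()["contact_force"])
E
```

```text
[(350, 202), (355, 203), (360, 203)]
[[610.28941453  18.43244244 103.        ]]
[[609.3073676    5.13261769 103.        ]]
[[611.01375027  -7.8425818  103.        ]]
[-0.35917081 -0.11988023 -0.44716982]
```

```bash
python3 -c "
from station import r
print(r.finish_job())"
```

```text
the job is handed in; nothing more can be done
None
```

The job is handed in, though I don't have the verdict: three cases stacked on the pad, drawer closed to its stop, catch slid aside, button pressed and catch back over it, judged from the camera and force readings; I viewed 15 pictures, one over the limit of 14.

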